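# File a slide case into a closed-up row

## Task

File the loose slide case in the tray's row, directly next to the case with the round knob, on the side towards the sliding follower: nudge the neighbours and the follower along to open a gap, and lower the case upright into it, fully down on the tray floor. Then press the follower firmly back along the tray until the whole row is tight against the end stop, hold it pressed for a moment, and let go. Be gentle: never squeeze the row with more than 25 N, do not take the standing cases out, and leave the rack, bottle and cup alone.

Things in the scene. Friction and masses are not known exactly. Their poses are not given: they have to be found in the camera images.
- tray: fixed open-topped grey steel filing tray; origin at bench level, its y along the row. Inner floor 4 mm above the origin; low side walls (tops 30 mm up) with inner faces at x = +-45 mm. Rigid end stop, 60 mm high, inner face at y = -125 mm; the sliding follower is at the +y end. Four cases start closed up between them (1 to 7 mm play in all). Floor friction coefficient 0.5 to 0.7
- follower (a joint): travel of the sliding steel follower (m), growing towards the tray's +y, away from the row. Its flat pressing face stands at y = 60.5 mm + this value in the tray frame. Range 0 to 0.048, with a hard stop at both ends. It stays where it is left; friction about 4 N. Five cases fully closed up against the end stop (5 x 46 mm) leave it at 0.0445
- follower_grip (a point): centre of the follower's upright grip rib (10 mm thick along y, 44 mm long along x, 30 mm high, top 96.5 mm above the bench; 23 mm behind the pressing face). The follower block below the rib is 30 mm thick (y) and its top is 66.5 mm above the bench
- index_case: light grey plastic slide case 46 mm wide (its y), 80 mm deep (its x), body 62 mm high, all long edges rounded 6 mm, 0.13 to 0.25 kg, the only one with a round ball knob (ball 20 mm across, its top 93 mm above the underside, on a 10 mm post) instead of a rib. Stands as first, second or third case from the end stop; origin: centre of its underside, z up
- case_a: light grey plastic slide case 46 mm wide (its y), 80 mm deep (its x), body 62 mm high, all long edges rounded 6 mm, 0.13 to 0.25 kg, with a straight upright grip rib 10 mm thick (along its y), 44 mm long (along its x) and 30 mm high (62 to 92 mm above its underside), centred on the lid. Stands among the first three cases from the end stop; origin: centre of its underside, z up
- case_b: light grey plastic slide case 46 mm wide (its y), 80 mm deep (its x), body 62 mm high, all long edges rounded 6 mm, 0.13 to 0.25 kg, with a straight upright grip rib 10 mm thick (along its y), 44 mm long (along its x) and 30 mm high (62 to 92 mm above its underside), centred on the lid. Stands among the first three cases from the end stop; origin: centre of its underside, z up
- case_end: light grey plastic slide case 46 mm wide (its y), 80 mm deep (its x), body 62 mm high, all long edges rounded 6 mm, 0.13 to 0.25 kg, with a straight upright grip rib 10 mm thick (along its y), 44 mm long (along its x) and 30 mm high (62 to 92 mm above its underside), centred on the lid. Last of the row, next to the follower; origin: centre of its underside, z up
- new_case: light grey plastic slide case 46 mm wide (its y), 80 mm deep (its x), body 62 mm high, all long edges rounded 6 mm, 0.13 to 0.25 kg, with a straight upright grip rib 10 mm thick (along its y), 44 mm long (along its x) and 30 mm high (62 to 92 mm above its underside), centred on the lid. Stands upright on the bench outside the tray; the case to be filed. It may stand either way round in the tray; origin: centre of its underside, z up
- tube_rack: bystander: blue tube rack 70 x 120 x 52 mm; origin: centre of its underside
- reagent_bottle: bystander: amber bottle 56 mm across, 110 mm high; origin: centre of its underside
- pen_cup: bystander: white cup 70 mm across, 90 mm high; origin: centre of its underside
Not all that is in view belongs to the job. Leave any black, pink or turquoise look-alike of the case_a alone.

How it is judged:
On the way, in this order (a step that is already met when the one before it is completed fails the run):
1. the new case is fully down on the tray floor next to the knobbed case, on the follower's side (y of new_case in the frame of index_case between 0.043 and 0.0505 m and z of new_case in the frame of tray between 0.001 and 0.0065 m and x of new_case in the frame of tray between -0.008 and 0.008 m and angle between new_case's own z axis and vertical below 0.06 rad), for 0.2 s.
2. the follower is pressed against the row so that the last case feels at least 8 N while the row is closed up (contact force between case_end and tray above 8 N and value of joint follower below 0.0465 m), for 0.05 s.
At the end, for the whole second after the job is handed in: All five cases stand upright on the tray floor (2.5 mm, 0.06 rad); the new one is released, at rest, square to the tray (0.06 rad), its centre within 8 mm of the tray's middle line and 43 to 48 mm from the knobbed case on the follower's side; follower at 42.5 to 46.5 mm (2 mm play at most) (all of step 1 and z of each of index_case, case_a, case_b, case_end in the frame of tray below 0.0065 m and angle between each of index_case, case_a, case_b, case_end's own z axis and vertical below 0.06 rad and y of new_case in the frame of index_case below 0.048 m and angle between the y axis of new_case and the y axis of tray, either way round below 0.06 rad and value of joint follower between 0.0425 and 0.0465 m and linear speed of new_case below 0.01 m/s and contact force between new_case and the fingers below 0.2 N); the robot touches nothing.
It fails at once if a case is pressed with more than 25 N against the tray, its end stop or its follower (contact force between any of index_case, case_a, case_b, case_end and tray above 25 N).
It fails at once if the new case is rammed onto the tray with more than 70 N (contact force between new_case and tray above 70 N).
It fails at once if the new case is pressed with more than 25 N against another case (contact force between new_case and index_case above 25 N or contact force between new_case and case_a above 25 N or contact force between new_case and case_b above 25 N or contact force between new_case and case_end above 25 N).
It fails at once if a standing case is lifted out of the tray or tipped over (z of any of index_case, case_a, case_b, case_end in the frame of tray above 0.03 m or angle between any of index_case, case_a, case_b, case_end's own z axis and vertical above 0.5 rad).
It fails at once if the tube rack, bottle or cup is shifted by more than 20 mm (distance of any of tube_rack, reagent_bottle, pen_cup from where it was at the start of the episode above 0.02 m).
It also fails if it takes over 72 s, if anything falls off the work surface, if the arm or the gripper's body presses on something with over 40 N, if the wrist force passes 120 N, or if a joint passes its speed limit or range.

## Robot

A 6-joint arm with a two-finger parallel gripper is mounted at the origin on the work surface. World frame = base frame: x ahead of the robot, y to its left, z up, the work surface at z = 0. Lengths are in m, angles in rad, forces in N, time in s.
With the tool pointing down it reaches from about 0.275 to 0.725 m from the base axis. Payload 5.6 kg.
Tool frame: the origin (TCP) lies at the very end of the fingers, on their centre line; the grasp point (between the pads) lies manip.hold_point_z behind it (manip.hold_point_z is the distance from the TCP to the grasp point, in m); z points along the fingers, y is the direction in which the jaws open and shut (so a half turn about z gives the same grasp; the last joint's range is limited). The gripper opens to 85 mm and grips with 20 to 120 N. Pads are 22 mm wide; open, the fingers measure 114 mm over their backs; the gripper's body (76 mm by 85 mm) begins 54 mm behind the grasp point. The pads swing forward as they close: fully open they stand 13 mm farther back than shut.
Start: joints at [0.285, 0.255, 0.108, 0, -1.424, -0.285], TCP at [0.55, 0, 0.231] pointing down, gripper open.
Joint ranges: [-2.95, 2.95], [-1.21, 1.97], [-1.09, 1.5], [-2.87, 1.71], [-2.94, -0.07], [-3.05, 3.05]. Speed limits (rad/s): [2.57, 2.57, 3.14, 3.14, 3.14, 3.14].

## Interface

Orientations are given as a rotation vector (axis times angle).
In Python, from cell import manip gives the robot as it stands. The module is installed in compiled form; this text tells all that it offers.
- The arm moves only by the shell command python3 -m handwheel 'ROWS' [FORCE]. ROWS is JSON, a list of rows, each a list of 7 numbers: the shift along the tool's x, y, z scaled (see below), then the turn, a rotation vector about the tool's x, y, z scaled (see below), then the opening, from 0 (shut) to 1 (fully open). A call has 1 to 12 rows; each row is the pose to reach, as a shift and turn from the pose measured when the call began, along the tool's axes at that moment, turning the shorter way round; what a row does not reach only later rows make up. The controller multiplies each number of a shift by 200 mm and each number of a turn by 360 degrees. A row lasts 1/10 s, in which the tool goes at most 50 mm and 8.59 degrees, less where a joint would pass 70% of its speed; a pose out of reach is approached as far as the arm can. A call with a number of a shift or a turn outside -1 to 1 is refused whole. A call with a gripper value outside its range is refused whole. The fingers move at their own pace and stop on an object; FORCE is the grip in N (left out, the last holds). Time passes only in rows, so rows that repeat a pose let the fingers close. It gives the time, the measured TCP pose, the force and the opening at its end, in the units of the state.
- manip.get_obs(): the state, without advancing time (a new reading comes with each control period).
- manip.snapshot(name): name is "scene" or "side" or "wrist"; returns the picture (420x560x3 uint8, blue, green, red); there is no depth.
- manip.camera_params(name): a dict with "fovy" (degrees; the focal length in pixels is half the picture's height over the tangent of half this angle, whatever the lens; pixels are square), "cx", "cy" (the principal point, pixels), "D" ([k1, k2, p1, p2, k3] as OpenCV has them; the pictures are not rectified), "pose" (4x4, takes a point from camera to world coordinates). Camera axes: x right, y up, looking along -z (the intrinsics and any distortion apply to the point x, -y, -z); pixel columns grow to the right and rows downward; lengths in m; the calibration is good to about 2 mm. A picture is of the moment at which its call begins: read the wrist's pose just before it. camera_params takes no time and is no camera call; for the wrist camera it gives the pose at the moment of the call.
- manip.job_done(): hands the job in, once; it reports no verdict.
The state is a dict: "clock": time; "qpos": joint angles; "joint_vel": joint speeds; "tau": joint torques, N m; "eef_pos": TCP position; "tool_rot": TCP orientation; "force": force on the tool from outside, world axes, zero at the start; "wrist_torque": the same for the moment, N m; "opening": finger opening in m.
Only numpy, scipy, OpenCV 4.12 (cv2) and the standard library are available. Lean on these libraries where they do the work, as an engineer would, in place of code of your own. Each camera call takes 0.05 s, during which the arm holds its last target.

## Working session

There is one attempt and no reset: what is moved stays moved. The work goes in short steps, Python scripts to look and compute and a shell command to move; the robot and the scene stay as the last step left them, time stands still between calls to the robot, and variables do not carry over. Pictures are saved under pics/ and viewed, and the job is handed in when it is done.

```bash
mkdir -p pics; ls
python3 - <<'E'
from cell import manip
import cv2,numpy as np
print(manip.get_obs(), manip.hold_point_z)
for n in ("scene","side","wrist"):
    p=manip.camera_params(n); print(n,p)
    cv2.imwrite(f"pics/{n}0.png",manip.snapshot(n))
E
```

```text
pics
{'clock': 0.0, 'qpos': array([ 2.84583570e-01,  2.55747140e-01,  1.06996911e-01, -4.74778350e-04,
       -1.42390282e+00, -2.84613817e-01]), 'joint_vel': array([ 0.00066306,  0.00109249,  0.00113562,  0.0001414 , -0.00035708,
        0.00049427]), 'tau': array([-4.48901856e-04, -3.86631560e+01,  2.37934113e+01,  5.36471218e+00,
       -6.25866101e-03, -4.57470776e-06]), 'eef_pos': array([5.49499473e-01, 4.82853789e-05, 2.30392699e-01]), 'tool_rot': array([ 2.22033753e+00, -2.22055997e+00, -2.04645454e-03]), 'force': array([0.13491991, 0.24016801, 0.02048545]), 'wrist_torque': array([-0.02900566,  0.04689862, -0.0135509 ]), 'opening': 0.08552279321152596} 0.0187
scene {'fovy': 56.11925122956997, 'cx': 274.0298048963759, 'cy': 206.83555968965615, 'D': array([-0.11695272,  0.        ,  0.        ,  0.        ,  0.        ]), 'pose': array([[ 0.7322638 , -0.45741942,  0.50453662,  1.12294784],
       [ 0.68098833,  0.48454707, -0.54906196, -0.59959515],
       [ 0.00667986,  0.74564174,  0.66631357,  0.81250643],
       [ 0.        ,  0.        ,  0.        ,  1.        ]])}
side {'
[... 224 characters left out ...]
,
       [-0.04409818, -0.61017611,  0.79103758,  0.91808335],
       [-0.01375026,  0.79210356,  0.61023183,  0.76747274],
       [ 0.        ,  0.        ,  0.        ,  1.        ]])}
wrist {'fovy': 64.81139855961794, 'cx': 282.2580190479113, 'cy': 212.81925698847724, 'D': array([-0.00674256,  0.        ,  0.        ,  0.        ,  0.        ]), 'pose': array([[-9.99998569e-01, -9.79409850e-05,  1.68891691e-03,
         5.49654995e-01],
       [-4.09026244e-04, -9.54707364e-01, -2.97546099e-01,
        -7.65927323e-02],
       [ 1.64156337e-03, -2.97546364e-01,  9.54705958e-01,
         3.74485310e-01],
       [ 0.00000000e+00,  0.00000000e+00,  0.00000000e+00,
         1.00000000e+00]])}
```

View pics/scene0.png

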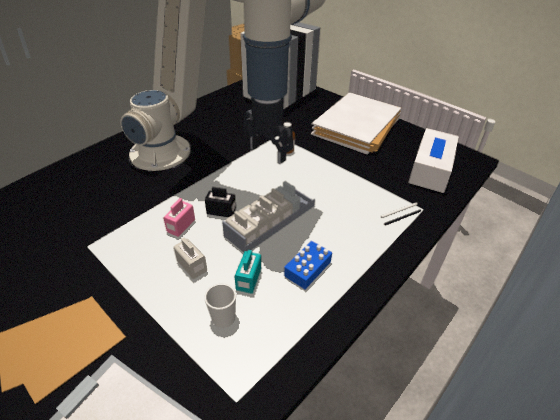

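View pics/side0.png

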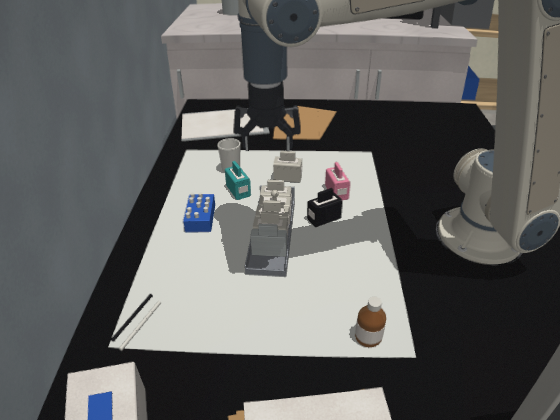

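View pics/wrist0.png

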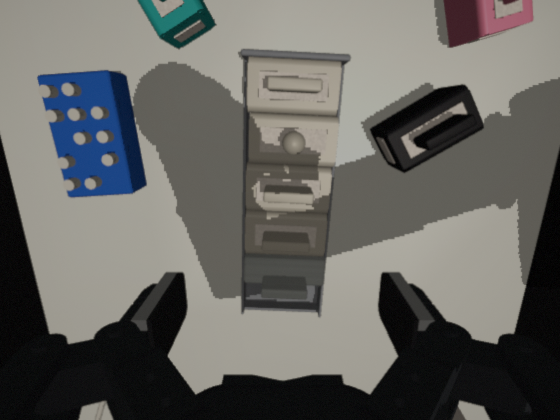

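The wrist view shows the tray with the end stop at the top (295,55). The row below it is rib case (295,85), knob case (292,142), rib case (288,190), rib case (285,235), then the follower (285,285). 

Candidates for the loose case (scene view):
- Light grey rib case at (190,257). Chosen, because it is the only light grey one.
- Black at (220,203), pink at (180,217) and turquoise at (248,270): look-alikes to leave alone.

Next are enlarged crops and a first triangulation.

```bash
cat > h.py <<'E'
import numpy as np, cv2
from cell import manip
from scipy.spatial.transform import Rotation as R
def ray(p,uv):
    f=210/np.tan(np.radians(p["fovy"])/2)
    K=np.array([[f,0,p["cx"]],[0,f,p["cy"]],[0,0,1.]])
    n=cv2.undistortPoints(np.array([[uv]],float),K,np.array(p["D"]))[0,0]
    T=np.array(p["pose"]); d=T[:3,:3]@np.array([n[0],-n[1],-1.]); return T[:3,3],d/np.linalg.norm(d)
def onz(p,uv,z):
    o,d=ray(p,uv); return o+d*(z-o[2])/d[2]
def tri(obs):
    A=np.zeros((3,3));b=np.zeros(3);rs=[]
    for p,uv in obs:
        o,d=ray(p,uv);M=np.eye(3)-np.outer(d,d);A+=M;b+=M@o;rs.append((o,d))
    X=np.linalg.solve(A,b)
    return X,[float(np.linalg.norm((np.eye(3)-np.outer(d,d))@(X-o))) for o,d in rs]
def proj(p,X):
    T=np.array(p["pose"]);c=T[:3,:3].T@(np.array(X)-T[:3,3]);f=210/np.tan(np.radians(p["fovy"])/2)
    K=np.array([[f,0,p["cx"]],[0,f,p["cy"]],[0,0,1.]])
    return cv2.projectPoints(np.array([[c[0],-c[1],-c[2]]]),np.zeros(3),np.zeros(3),K,np.array(p["D"]))[0].ravel()
def crop(img,c0,c1,r0,r1,k,name):
    cv2.imwrite(name,cv2.resize(img[r0:r1,c0:c1],None,fx=k,fy=k,interpolation=cv2.INTER_CUBIC))
E
python3 - <<'E'
from h import *
s,d=manip.camera_params("scene"),manip.camera_params("side")
print(tri([(s,(188,246)),(d,(288,156))]))
a=cv2.imread("pics/scene0.png");b=cv2.imread("pics/side0.png");w=cv2.imread("pics/wrist0.png")
crop(a,165,225,225,290,9,"pics/c1.png");crop(b,255,320,140,190,9,"pics/c2.png");crop(w,220,380,30,330,2.,"pics/c3.png")
crop(w,225,365,40,190,4,"pics/c3.png");crop(w,225,365,170,320,4,"pics/c4.png")
E
```

```text
(array([ 0.50988767, -0.25240793,  0.07783507]), [0.00018724305341905257, 0.0001872430534190767])
```

View pics/c1.png

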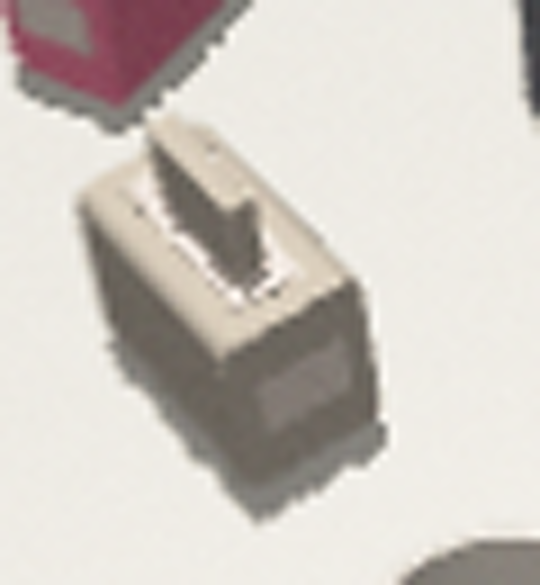

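View pics/c2.png

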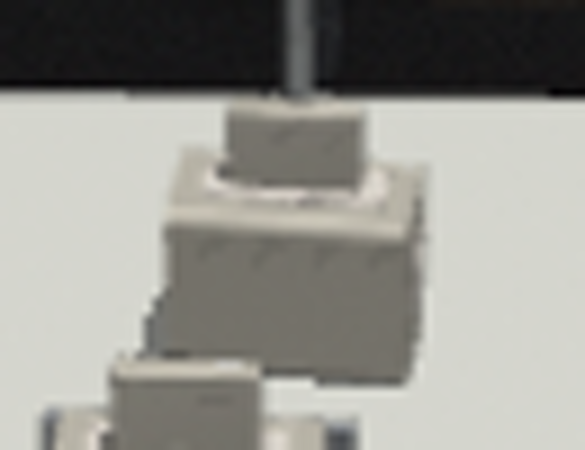

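View pics/c3.png

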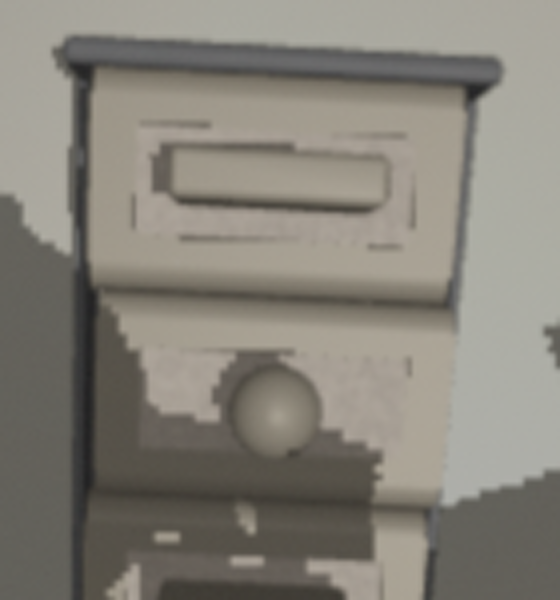

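View pics/c4.png

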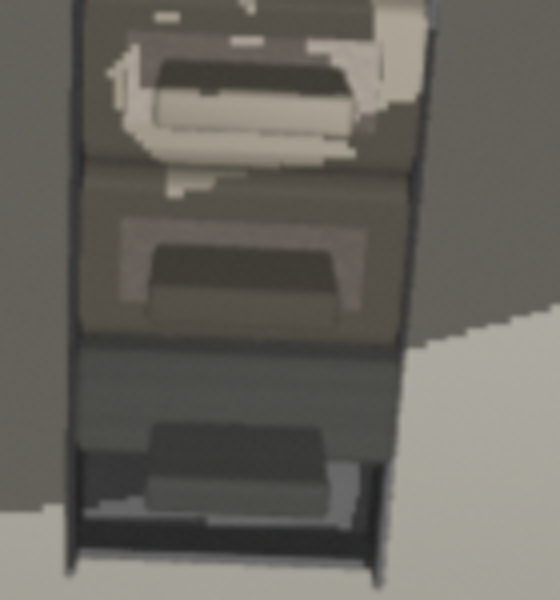

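Run:
```python
from h import *
w=manip.camera_params("wrist")
def P(x,y,r0): return (225+x/4,r0+y/4)
for n,r0,z,l in [("rib1",40,.096,[(172,147),(388,156),(383,208),(175,200)]),("ball",40,.087,[(276,412)]),
 ("rib3",170,.096,[(155,92),(350,98),(352,133),(152,125)]),("rib4",170,.096,[(150,290),(336,292),(338,326),(150,318)]),
 ("fol",170,.0965,[(148,482),(329,487),(329,515),(148,508)]),("stop",40,.06,[(68,40),(500,62)]),("trayend",170,.0,[(70,572),(378,588)])]:
    X=np.array([onz(w,P(x,y,r0),z) for x,y in l]); print(n,X.mean(0).round(4), (X[:,:2]*1e3).round(1).tolist())
s,d=manip.camera_params("scene"),manip.camera_params("side")
# new case rib top ends: scene crop1 /9 +(165,225); side crop2 /9+(255,140)
S=lambda x,y:(165+x/9,225+y/9); D=lambda x,y:(255+x/9,140+y/9)
for a,b in [((150,122),(363,108)),((248,200),(227,106)),((185,125),(363,106)),((215,205),(230,115))]:
    X,e=tri([(s,S(*a)),(d,D(*b))]);print(X.round(4),np.round(e,4))
for a in [(150,125),(205,125),(258,195),(225,208)]: print(onz(s,S(*a),.092).round(4))
for a in [(230,102),(363,102),(363,114),(228,114)]: print(onz(d,D(*a),.092).round(4))
```

```text
rib1 [ 0.5394 -0.0957  0.096 ] [[560.5, -101.3], [518.1, -99.7], [518.8, -90.1], [560.0, -91.6]]
ball [ 0.5392 -0.0495  0.087 ] [[539.2, -49.5]]
rib3 [ 0.5442 -0.0033  0.096 ] [[565.3, -7.7], [523.0, -6.4], [522.4, 1.5], [566.1, -0.3]]
rib4 [0.5459 0.0425 0.096 ] [[567.2, 38.4], [525.0, 38.9], [524.3, 47.3], [567.3, 45.3]]
fol [0.547  0.0917 0.0965] [[568.5, 87.4], [525.5, 88.8], [525.3, 96.4], [568.6, 94.4]]
stop [ 0.5372 -0.1239  0.06  ] [[584.1, -126.0], [490.4, -121.8]]
trayend [0.5506 0.1807 0.    ] [[601.2, 177.7], [500.0, 183.8]]
[ 0.4886 -0.2538  0.0907] [0.0001 0.0001]
[ 0.5325 -0.2534  0.0912] [0.0002 0.0002]
[ 0.4919 -0.2483  0.0916] [0.0042 0.0042]
[ 0.5288 -0.2587  0.0874] [0.004 0.004]
[ 0.4904 -0.2551  0.092 ]
[ 0.5017 -0.2444  0.092 ]
[ 0.5335 -0.2507  0.092 ]
[ 0.5307 -0.2601  0.092 ]
[ 0.5318 -0.2544  0.092 ]
[ 0.4887 -0.2553  0.092 ]
[ 0.4886 -0.2476  0.092 ]
[ 0.5321 -0.2467  0.092 ]
```

The tray's row runs along world +y with about -0.04 rad of yaw. The rib tops measure about 46 mm apart, which fits the case width. The follower rib is at about (0.547, 0.092). The close crop confirms the loose case is light grey with a straight rib, at about (0.511, -0.253) with its rib top at z = 0.091, which also fits the text.

First I turn the jaws along the row and move above the follower.

```bash
python3 -m handwheel '[[-0.46,0.0125,0.52,0,0,0.0239,0.4],[-0.46,0.0125,0.52,0,0,0.0478,0.4],[-0.46,0.0125,0.52,0,0,0.0717,0.4],[-0.46,0.0125,0.52,0,0,0.0956,0.4],[-0.46,0.0125,0.52,0,0,0.1195,0.4],[-0.46,0.0125,0.52,0,0,0.1434,0.4],[-0.46,0.0125,0.52,0,0,0.1673,0.4],[-0.46,0.0125,0.52,0,0,0.1912,0.4],[-0.46,0.0125,0.52,0,0,0.2151,0.4],[-0.46,0.0125,0.52,0,0,0.239,0.4],[-0.46,0.0125,0.52,0,0,0.2564,0.4],[-0.46,0.0125,0.52,0,0,0.2564,0.4]]' 30
python3 - <<'E'
from h import *
o=manip.get_obs();print(o["eef_pos"],R.from_rotvec(o["tool_rot"]).as_matrix().round(3),o["qpos"].round(2),o["opening"],o["force"])
w=manip.camera_params("wrist");im=manip.snapshot("wrist");cv2.imwrite("pics/w1.png",im)
for X in [(.547,.0917,.0965),(.5459,.0425,.096)]: print(proj(w,X))
E
```

```text
clock: 1.35
eef_pos: [0.5468, 0.092, 0.1263]
tool_rot: [-0.065, -3.139, 0.0]
force: [0.4, 0.1, -0.5]
opening: 0.0344
[0.54678005 0.09197783 0.12629403] [[-0.999  0.041 -0.002]
 [ 0.041  0.999 -0.   ]
 [ 0.002 -0.    -1.   ]] [ 0.45  0.32 -0.08 -0.   -1.18 -2.06] 0.03437614868908903 [ 0.3612499   0.13758855 -0.45630083]
[282.83619497 250.11586616]
[196.93800532 251.19389857]
```

View pics/w1.png

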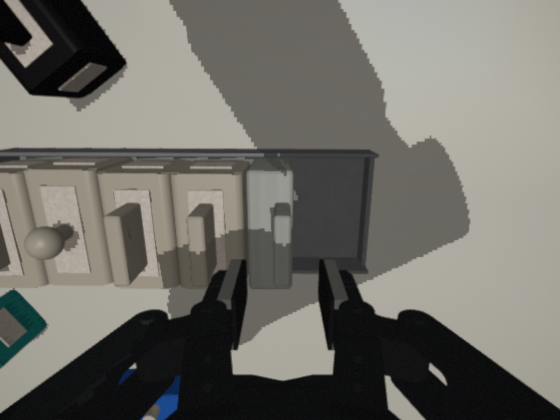

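Run:
```python
from h import *
im=cv2.imread("pics/w1.png");crop(im,160,330,140,300,4.5,"pics/c5.png")
```

```text
(no output)
```

View pics/c5.png

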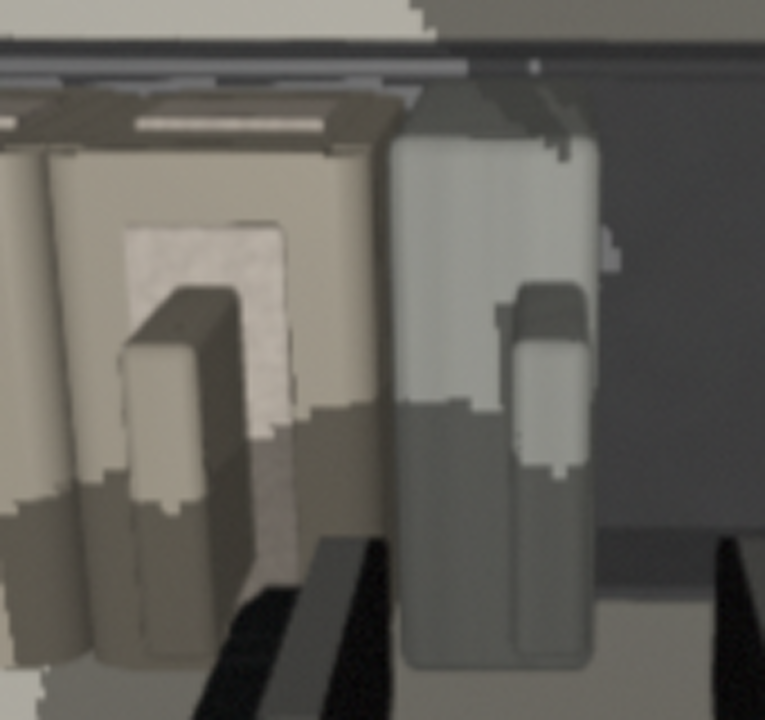

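The rib top is centred at pixel (282.7, 250.6) and the prediction was (282.8, 250.1), so position and height agree across two views. I'll descend and grip the follower.

```bash
python3 -m handwheel '[[0,0,0.13,0,0,0,0.35],[0,0,0.26,0,0,0,0.35],[0,0,0.26,0,0,0,0.35],[0,0,0.26,0,0,0,0],[0,0,0.26,0,0,0,0],[0,0,0.26,0,0,0,0],[0,0,0.26,0,0,0,0],[0,0,0.26,0,0,0,0]]' 25
```

```text
clock: 2.2
eef_pos: [0.5474, 0.092, 0.0755]
tool_rot: [-0.059, -3.141, -0.0]
force: [-0.3, -1.0, 3.7]
opening: 0.0092
```

```bash
python3 -m handwheel '[[0,0.05,0,0,0,0,0],[0,0.1,0,0,0,0,0],[0,0.15,0,0,0,0,0],[0,0.2,0,0,0,0,0],[0,0.215,0,0,0,0,0],[0,0.215,0,0,0,0,0],[0,0.215,0,0,0,0,0]]'
```

```text
clock: 2.9
eef_pos: [0.5494, 0.1352, 0.0755]
tool_rot: [0.059, 3.14, 0.001]
force: [3.2, -1.6, -2.9]
opening: 0.0094
```

```bash
python3 -m handwheel '[[0,0.01,0,0,0,0,0],[0,0.01,0,0,0,0,0],[0,0.01,0,0,0,0,0]]'; python3 -m handwheel '[[0,0.01,0,0,0,0,0],[0,0.01,0,0,0,0,0],[0,0.01,0,0,0,0,0]]'
```

```text
clock: 3.2
eef_pos: [0.5495, 0.1368, 0.0756]
tool_rot: [0.06, 3.14, 0.001]
force: [2.9, -3.5, -2.5]
opening: 0.0096
clock: 3.5
eef_pos: [0.5495, 0.1376, 0.0755]
tool_rot: [0.06, 3.141, -0.002]
force: [3.8, -6.8, -2.6]
opening: 0.0095
```

```bash
python3 -m handwheel '[[0,0.01,0,0,0,0,0],[0,0.015,0,0,0,0,0],[0,0.015,0,0,0,0,0]]';python3 -m handwheel '[[0,0.01,0,0,0,0,0],[0,0.01,0,0,0,0,0],[0,0.01,0,0,0,0,0]]'
```

```text
clock: 3.8
eef_pos: [0.5495, 0.1376, 0.0755]
tool_rot: [-0.06, -3.14, 0.009]
force: [3.9, -12.4, -1.1]
opening: 0.0091
clock: 4.1
eef_pos: [0.5495, 0.1376, 0.0755]
tool_rot: [-0.061, -3.14, 0.014]
force: [3.7, -10.5, -2.4]
opening: 0.0094
```

The follower reached its hard stop after 45.6 mm of travel, so it started at about 2.4 mm. I'll release it and take case_end by its rib.

```bash
python3 -m handwheel '[[0,0,0,0,0,0,0.35],[0,0,0,0,0,0,0.35],[0,0,-0.175,0,0,0,0.35],[0,-0.24,-0.175,0,0,0,0.35],[0,-0.474,-0.175,0,0,0,0.35],[0,-0.474,-0.175,0,0,0,0.35],[0,-0.474,-0.175,0,0,0,0.35]]'
python3 - <<'E'
from h import *
im=manip.snapshot("wrist");crop(im,130,430,140,360,2.6,"pics/c6.png")
E
```

```text
clock: 4.8
eef_pos: [0.5458, 0.0429, 0.1117]
tool_rot: [-0.063, -3.14, 0.013]
force: [0.4, 0.7, 0.2]
opening: 0.0298
```

View pics/c6.png

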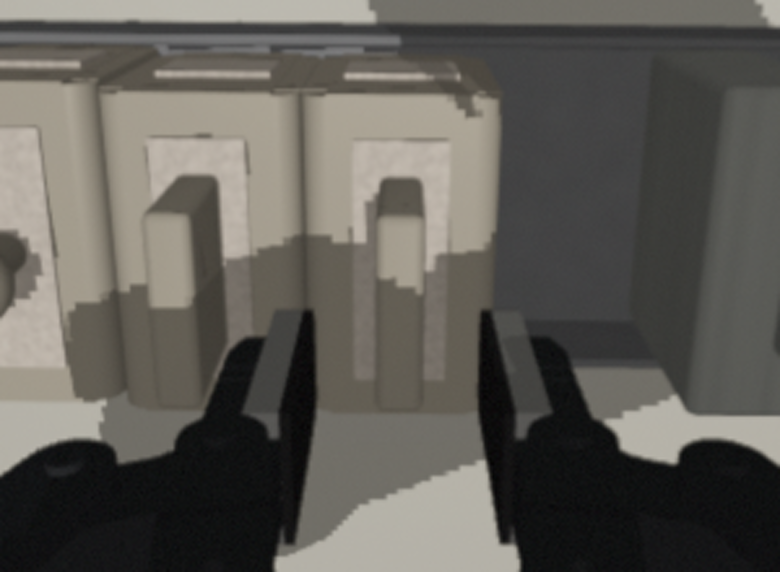

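The rib is centred between the open fingers, at crop (400,300). I'll descend, grip, and drag case_end to the follower.

```bash
python3 -m handwheel '[[0,0,0.18,0,0,0,0.35],[0,0,0.18,0,0,0,0.35],[0,0,0.18,0,0,0,0],[0,0,0.18,0,0,0,0],[0,0,0.18,0,0,0,0],[0,0,0.18,0,0,0,0]]' 25
python3 -m handwheel '[[0,0.05,0,0,0,0,0],[0,0.1,0,0,0,0,0],[0,0.15,0,0,0,0,0],[0,0.2,0,0,0,0,0],[0,0.23,0,0,0,0,0],[0,0.23,0,0,0,0,0],[0,0.23,0,0,0,0,0]]'
```

```text
clock: 5.45
eef_pos: [0.5464, 0.0437, 0.0764]
tool_rot: [0.061, 3.141, -0.012]
force: [-0.5, 0.8, 0.2]
opening: 0.0093
clock: 6.15
eef_pos: [0.5487, 0.0907, 0.0763]
tool_rot: [0.06, 3.139, -0.009]
force: [0.8, 1.1, 1.9]
opening: 0.0093
```

```bash
python3 -m handwheel '[[0,0.008,0,0,0,0,0],[0,0.008,0,0,0,0,0],[0,0.008,0,0,0,0,0]]'; python3 -m handwheel '[[0,0.008,0,0,0,0,0],[0,0.008,0,0,0,0,0],[0,0.008,0,0,0,0,0]]'
```

```text
clock: 6.45
eef_pos: [0.5487, 0.0915, 0.0764]
tool_rot: [0.061, 3.139, -0.011]
force: [-0.2, -4.1, 2.4]
opening: 0.0093
clock: 6.75
eef_pos: [0.5486, 0.0918, 0.0765]
tool_rot: [0.061, 3.14, -0.014]
force: [0.8, -6.8, 2.4]
opening: 0.0093
```

```bash
python3 -m handwheel '[[0,0,0,0,0,0,0.35],[0,0,0,0,0,0,0.35],[0,0,-0.175,0,0,0,0.35],[0,-0.24,-0.175,0,0,0,0.35],[0,-0.472,-0.175,0,0,0,0.35],[0,-0.472,-0.175,0,0,0,0.35],[0,-0.472,-0.175,0,0,0,0.35]]'
python3 - <<'E'
from h import *
im=manip.snapshot("wrist");crop(im,130,430,140,360,2.6,"pics/c7.png")
E
```

```text
clock: 7.45
eef_pos: [0.5448, -0.0026, 0.1121]
tool_rot: [0.064, 3.14, -0.013]
force: [1.2, 0.2, 0.0]
opening: 0.0298
```

View pics/c7.png

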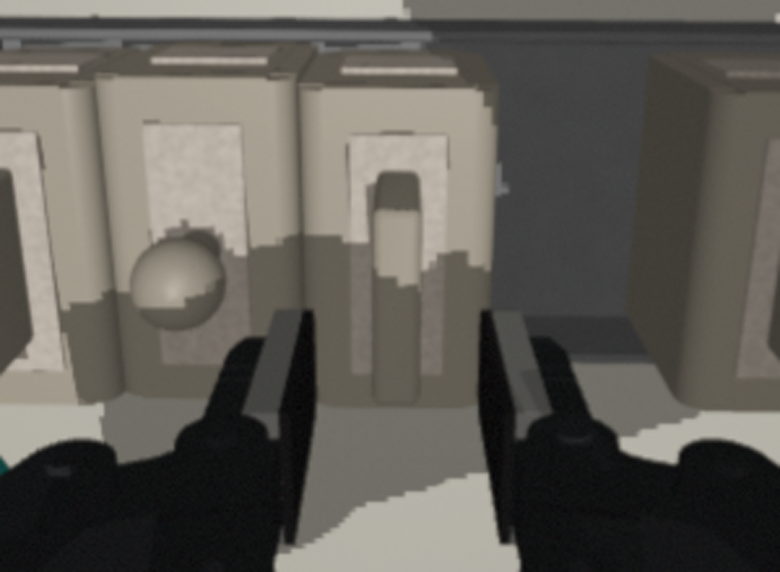

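Centred again, with the knob at the left of the crop (178,283). I'll drag this case to case_end the same way.

```bash
python3 -m handwheel '[[0,0,0.18,0,0,0,0.35],[0,0,0.18,0,0,0,0.35],[0,0,0.18,0,0,0,0],[0,0,0.18,0,0,0,0],[0,0,0.18,0,0,0,0],[0,0,0.18,0,0,0,0]]' 25
python3 -m handwheel '[[0,0.05,0,0,0,0,0],[0,0.1,0,0,0,0,0],[0,0.15,0,0,0,0,0],[0,0.2,0,0,0,0,0],[0,0.235,0,0,0,0,0],[0,0.235,0,0,0,0,0],[0,0.235,0,0,0,0,0]]'
python3 -m handwheel '[[0,0.008,0,0,0,0,0],[0,0.008,0,0,0,0,0],[0,0.008,0,0,0,0,0]]'
```

```text
clock: 8.1
eef_pos: [0.5453, -0.0019, 0.0768]
tool_rot: [0.062, 3.139, -0.012]
force: [0.1, 0.7, -1.5]
opening: 0.009
clock: 8.8
eef_pos: [0.5472, 0.0453, 0.0767]
tool_rot: [0.061, 3.139, -0.012]
force: [-1.0, -0.1, 1.8]
opening: 0.0093
clock: 9.1
eef_pos: [0.5471, 0.0459, 0.0768]
tool_rot: [0.062, 3.139, -0.014]
force: [-0.8, -5.4, 3.6]
opening: 0.0094
```

Case 3 is at the end of its travel. That leaves about 49 mm of gap beside the knobbed case. Now to the loose case.

```bash
python3 -m handwheel '[[0,0,0,0,0,0,0.35],[0,0,0,0,0,0,0.35],[0,0,-0.2,0,0,0,0.35],[0,0,-0.415,0,0,0,0.45],[0,-0.25,-0.415,0,0,0,0.45],[0,-0.5,-0.415,0,0,0,0.45],[0,-0.75,-0.415,0,0,0,0.45],[0,-0.75,-0.415,0,0,0,0.45]]'
python3 -m handwheel '[[0.1185,-0.25,0,0,0,0,0.45],[0.1185,-0.5,0,0,0,0,0.45],[0.1185,-0.75,0,0,0,0,0.45],[0.1185,-0.75,0,0,0,0,0.45],[0.1185,-0.75,0,0,0,0,0.45]]'
python3 - <<'E'
from h import *
print(manip.get_obs()["eef_pos"]);im=manip.snapshot("wrist");cv2.imwrite("pics/w2.png",im)
print(proj(manip.camera_params("wrist"),(.511,-.2525,.092)))
E
```

```text
clock: 9.9
eef_pos: [0.5406, -0.1075, 0.1611]
tool_rot: [0.071, 3.138, -0.014]
force: [-0.6, 0.3, -0.3]
opening: 0.0384
clock: 10.4
eef_pos: [0.5101, -0.2572, 0.1617]
tool_rot: [0.075, 3.138, -0.013]
force: [0.7, 0.0, -0.7]
opening: 0.0385
[ 0.51008352 -0.25720879  0.16171936]
[289.14421188 226.53555656]
```

View pics/w2.png

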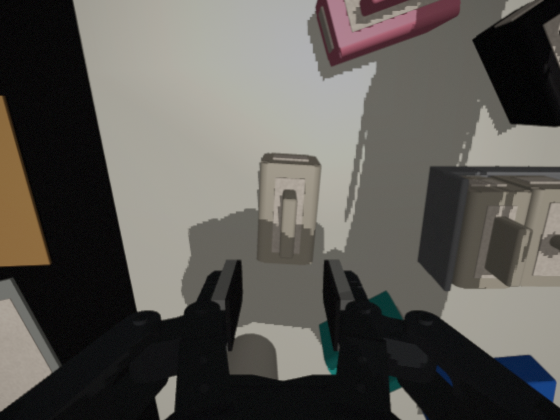

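Run:
```python
from h import *
im=cv2.imread("pics/w2.png");crop(im,240,340,145,270,6,"pics/c8.png")
```

```text
(no output)
```

View pics/c8.png

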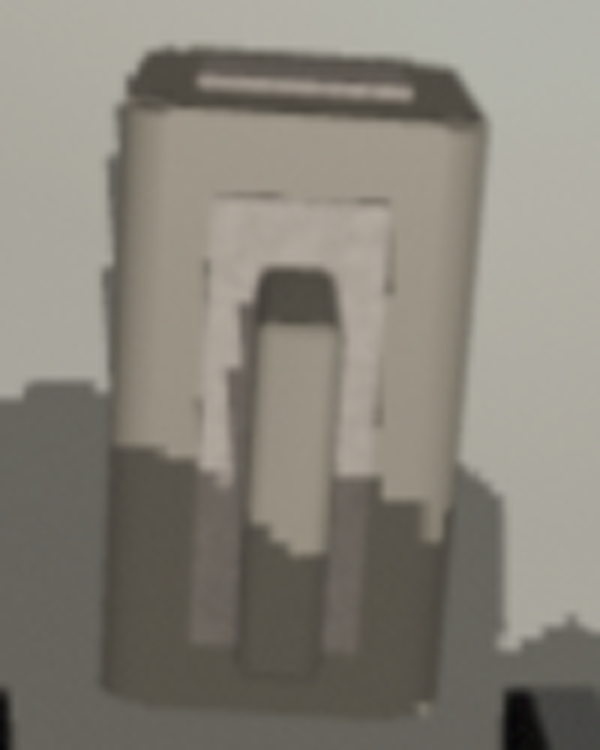

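Run:
```python
from h import *
w=manip.camera_params("wrist");s,d=manip.camera_params("scene"),manip.camera_params("side")
f=lambda x,y:(240+x/6,145+y/6)
X=[onz(w,f(*q),.092) for q in [(258,322),(341,326),(320,681),(240,674)]];X=np.array(X);print((X*1e3).round(1))
a=(X[0]+X[1])/2;b=(X[2]+X[3])/2;print("ctr",X.mean(0),"len",np.linalg.norm(b-a),"yaw",np.arctan2(*(b-a)[[1,0]]))
# body lid edges
L=[onz(w,f(*q),.062-.003) for q in [(122,105),(103,690),(487,122),(438,715)]]
for i in (0,2):
  v=L[i+1]-L[i];print("edge yaw",np.arctan2(v[1],v[0]),np.linalg.norm(v))
# height by triangulating far/near rib ends with scene+side
S=lambda x,y:(165+x/9,225+y/9); D=lambda x,y:(255+x/9,140+y/9)
print(tri([(w,f(299,324)),(s,S(168,124)),(d,D(363,107))]));print(tri([(w,f(280,678)),(s,S(240,205)),(d,D(228,107))]))
o=manip.get_obs();M=R.from_rotvec(o["tool_rot"]).as_matrix();print(o["eef_pos"],M.round(4),"tool y yaw",np.arctan2(M[1,1],M[0,1])-np.pi/2, o["qpos"].round(2))
g=X.mean(0)-o["eef_pos"];print("tool shift",M.T@g)
```

```text
[[ 491.1 -255.8   92. ]
 [ 491.9 -246.6   92. ]
 [ 535.1 -250.5   92. ]
 [ 533.8 -259.9   92. ]]
ctr [ 0.51299092 -0.25319554  0.092     ] len 0.043168716853820885 yaw -0.09197446014957349
edge yaw -0.09801912995547979 0.07999528219263102
edge yaw -0.09271007082903748 0.08150104375190356
(array([ 0.49087725, -0.25118645,  0.09140788]), [0.0007553118167204226, 0.0019211002274056614, 0.0024392489255345737])
(array([ 0.53313645, -0.25539409,  0.0909701 ]), [0.0017285019952828205, 0.0012339313890095864, 0.0013951783270854112])
[ 0.51030093 -0.25603401  0.16184415] [[-0.9989  0.0462  0.0022]
 [ 0.0461  0.9989 -0.0079]
 [-0.0025 -0.0078 -1.    ]] tool y yaw -0.04616931475241559 [-0.19  0.32  0.02  0.01 -1.26 -1.43]
tool shift [-0.00237869  0.00350388  0.06982524]
```

The loose case is at (0.513, -0.253) with yaw -0.094. Its rib top is at z = 0.091, and both the yaw and the 80 mm length check out. I'll align, descend and grip.

```bash
python3 -m handwheel '[[-0.012,0.0185,0.1,-0.0012,0.0004,0.0076,0.4],[-0.012,0.0185,0.2,-0.0012,0.0004,0.0076,0.35],[-0.012,0.0185,0.3,-0.0012,0.0004,0.0076,0.35],[-0.012,0.0185,0.4,-0.0012,0.0004,0.0076,0.35],[-0.012,0.0185,0.474,-0.0012,0.0004,0.0076,0.35],[-0.012,0.0185,0.474,-0.0012,0.0004,0.0076,0.35],[-0.012,0.0185,0.474,-0.0012,0.0004,0.0076,0.35]]' 50
python3 - <<'E'
from h import *
im=manip.snapshot("wrist");crop(im,150,430,150,360,2.6,"pics/c9.png")
E
```

```text
clock: 11.15
eef_pos: [0.5137, -0.2521, 0.0675]
tool_rot: [0.145, 3.138, -0.001]
force: [-0.7, -0.1, 0.0]
opening: 0.0301
```

View pics/c9.png

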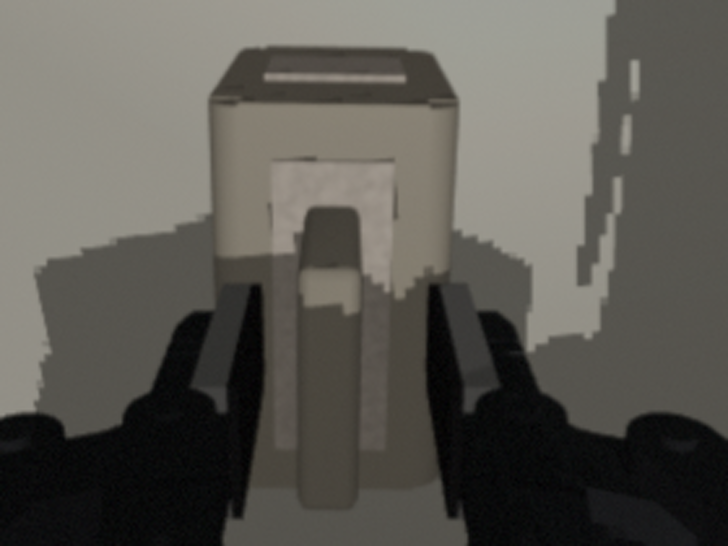

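The rib is square and about 1 mm left of centre, so the close will take that up. I'll grip and lift.

```bash
python3 -m handwheel '[[0,0,0,0,0,0,0],[0,0,0,0,0,0,0],[0,0,0,0,0,0,0],[0,0,0,0,0,0,0],[0,0,-0.1,0,0,0,0],[0,0,-0.2,0,0,0,0],[0,0,-0.3,0,0,0,0],[0,0,-0.45,0,0,0,0],[0,0,-0.6,0,0,0,0],[0,0,-0.6,0,0,0,0]]' 60
python3 - <<'E'
from h import *
o=manip.get_obs();M=R.from_rotvec(o["tool_rot"]).as_matrix();print(M.round(4))
im=manip.snapshot("wrist");cv2.imwrite("pics/w3.png",im)
E
```

```text
clock: 12.2
eef_pos: [0.5156, -0.2535, 0.1924]
tool_rot: [0.145, 3.129, -0.005]
force: [-0.4, -0.4, -1.5]
opening: 0.0086
[[-0.9957  0.0922  0.0087]
 [ 0.0922  0.9957 -0.0036]
 [-0.009  -0.0028 -1.    ]]
```

View pics/w3.png

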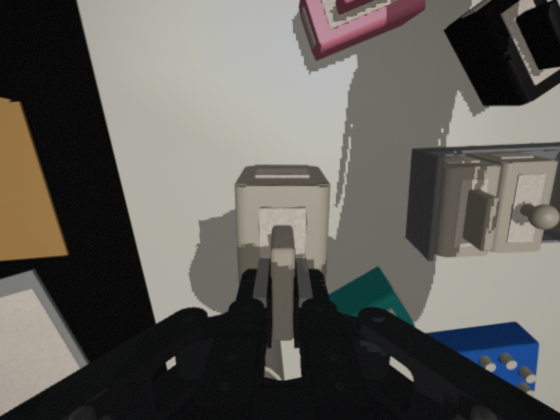

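The case is held squarely. I'll carry it above the gap, with its bottom at about z = 0.125 to clear everything, and align to the tray yaw.

```bash
python3 -m handwheel '[[-0.003,0.2,0,0,0,0,0],[-0.006,0.4,0,0,0,0,0],[-0.009,0.6,0,0,0,0,0],[-0.009,0.634,0,0,0,0,0],[-0.009,0.634,0,0,0,0,0]]'
python3 - <<'E'
from h import *
o=manip.get_obs();M=R.from_rotvec(o["tool_rot"]).as_matrix();print(M.round(4),o["eef_pos"])
print("shift/0.2",(M.T@(np.array([.5425,-.0012,.192])-o["eef_pos"])/.2).round(4))
E
```

```text
clock: 12.75
eef_pos: [0.5275, -0.1253, 0.1882]
tool_rot: [0.142, 3.136, -0.001]
force: [1.7, -0.8, -1.7]
opening: 0.0085
[[-9.959e-01  9.040e-02  2.600e-03]
 [ 9.040e-02  9.959e-01 -9.000e-04]
 [-2.700e-03 -6.000e-04 -1.000e+00]] [ 0.52746458 -0.12530963  0.18816879]
shift/0.2 [-0.0188  0.6248 -0.0195]
```

```bash
python3 -m handwheel '[[-0.006,0.2,-0.02,0,0,-0.0077,0],[-0.012,0.4,-0.02,0,0.0004,-0.0077,0],[-0.019,0.6,-0.02,0,0.0004,-0.0077,0],[-0.019,0.625,-0.02,0,0.0004,-0.0077,0],[-0.019,0.625,-0.02,0,0.0004,-0.0077,0],[-0.019,0.625,-0.02,0,0.0004,-0.0077,0]]'
python3 - <<'E'
from h import *
o=manip.get_obs();M=R.from_rotvec(o["tool_rot"]).as_matrix();print(M.round(4),o["eef_pos"],o["force"])
w=manip.camera_params("wrist");np.save("w4.npy",w["pose"])
im=manip.snapshot("wrist");cv2.imwrite("pics/w4.png",im)
crop(im,120,440,140,300,2.5,"pics/c10.png")
im=manip.snapshot("side");cv2.imwrite("pics/s4.png",im)
E
```

```text
clock: 13.35
eef_pos: [0.5422, -0.0025, 0.1916]
tool_rot: [-0.068, -3.14, 0.002]
force: [-0.2, -1.1, -1.8]
opening: 0.009
[[-0.9991  0.0432 -0.0012]
 [ 0.0432  0.9991 -0.0013]
 [ 0.0011 -0.0014 -1.    ]] [ 0.5422174  -0.00248335  0.19155961] [-0.21915607 -1.07867482 -1.79064877]
```

View pics/c10.png

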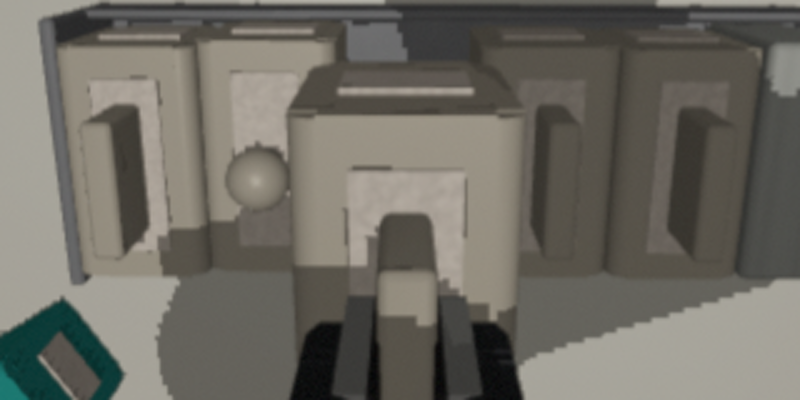

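Run:
```python
from h import *
w=manip.camera_params("wrist");w["pose"]=np.load("w4.npy")
im=cv2.imread("pics/w4.png");crop(im,140,260,180,250,6.5,"pics/c11.png");crop(im,325,425,170,260,6.5,"pics/c12.png")
f=lambda x,y:(120+x/2.5,140+y/2.5)
for n,q,z in [("ball",(258,178),.087),("rib3L",(549,190),.096),("rib3R",(580,190),.096),("rib4L",(700,190),.096),("rib4R",(738,190),.096),("rib1L",(83,190),.096),("rib1R",(112,190),.096)]:
    print(n,onz(w,f(*q),z).round(4))
```

```text
ball [ 0.5401 -0.0496  0.087 ]
rib3L [0.545  0.0403 0.096 ]
rib3R [0.5454 0.0497 0.096 ]
rib4L [0.547  0.0863 0.096 ]
rib4R [0.5474 0.0978 0.096 ]
rib1L [ 0.539  -0.1015  0.096 ]
rib1R [ 0.5394 -0.0927  0.096 ]
```

View pics/c11.png

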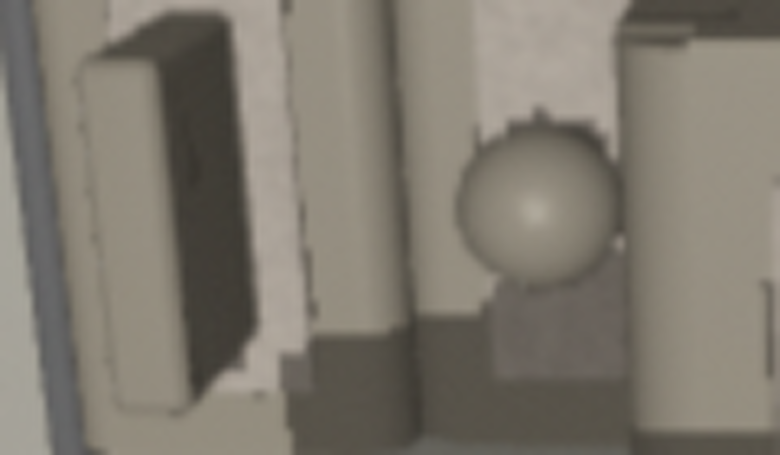

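View pics/c12.png

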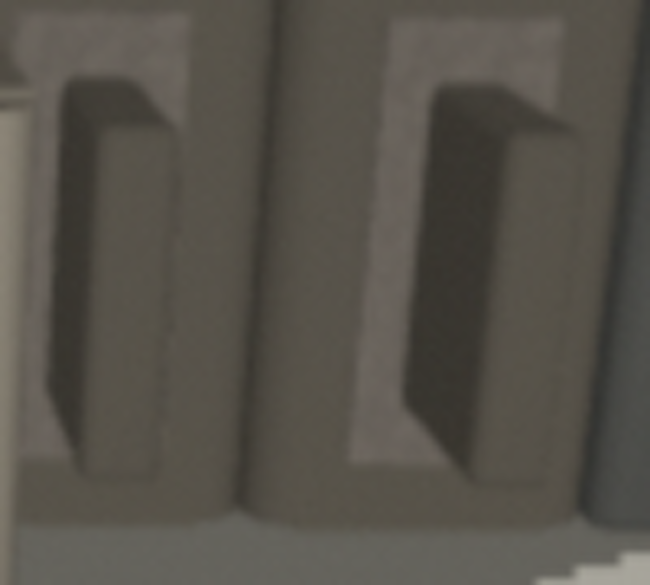

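View pics/s4.png

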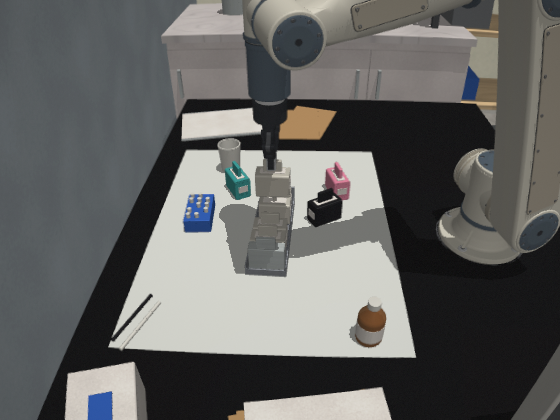

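The ball and rib 3 are 94.6 mm apart, so there is about 2.6 mm of clearance, and the gap's middle is at y ≈ -0.0014 in TCP terms. I'll descend to just above the neighbours' lids and trim there.

```bash
python3 -m handwheel '[[0,0.0055,0.1,0,0,0,0],[0,0.0055,0.2,0,0,0,0],[0,0.0055,0.26,0,0,0,0],[0,0.0055,0.26,0,0,0,0],[0,0.0055,0.26,0,0,0,0]]'
python3 - <<'E'
from h import *
o=manip.get_obs();M=R.from_rotvec(o["tool_rot"]).as_matrix();print(M.round(4),o["eef_pos"],o["force"])
im=manip.snapshot("wrist");crop(im,120,440,140,300,2.5,"pics/c13.png")
E
```

```text
clock: 13.95
eef_pos: [0.5427, -0.0022, 0.1404]
tool_rot: [0.07, 3.141, -0.002]
force: [-0.3, 0.4, -0.7]
opening: 0.0089
[[-9.99e-01  4.44e-02  1.00e-04]
 [ 4.44e-02  9.99e-01 -1.50e-03]
 [-2.00e-04 -1.50e-03 -1.00e+00]] [ 0.54270971 -0.00217194  0.14044474] [-0.25229064  0.4047142  -0.69585197]
```

View pics/c13.png

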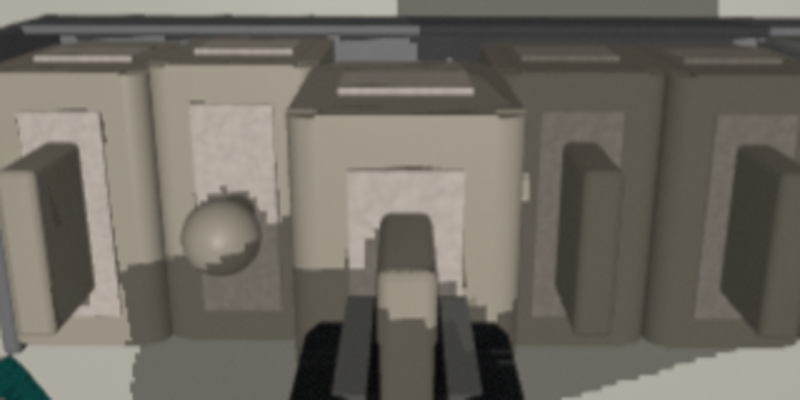

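```bash
python3 -m handwheel '[[0,0.006,0.05,0,0,0,0],[0,0.006,0.09,0,0,0,0],[0,0.006,0.12,0,0,0,0],[0,0.006,0.12,0,0,0,0]]'
```

```text
clock: 14.4
eef_pos: [0.5423, -0.0008, 0.1156]
tool_rot: [-0.07, -3.14, 0.002]
force: [-1.5, 0.8, -2.2]
opening: 0.0087
```

```bash
python3 -m handwheel '[[0,0,0.03,0,0,0,0],[0,0,0.05,0,0,0,0],[0,0,0.05,0,0,0,0]]'
```

```text
clock: 14.7
eef_pos: [0.5417, -0.0009, 0.1047]
tool_rot: [-0.07, -3.138, 0.003]
force: [-0.9, 0.2, -2.2]
opening: 0.0086
```

```bash
python3 -m handwheel '[[-0.003,0,0.04,0,0,0,0],[-0.003,0,0.08,0,0,0,0],[-0.003,0,0.12,0,0,0,0],[-0.003,0,0.12,0,0,0,0]]'
```

```text
clock: 15.1
eef_pos: [0.5416, -0.001, 0.0792]
tool_rot: [-0.07, -3.136, 0.003]
force: [0.5, -0.6, -0.8]
opening: 0.0087
```

```bash
python3 -m handwheel '[[-0.003,0,0.015,0,0,0,0],[-0.003,0,0.03,0,0,0,0],[-0.003,0,0.03,0,0,0,0]]';python3 -m handwheel '[[0,0,0.008,0,0,0,0],[0,0,0.015,0,0,0,0],[0,0,0.015,0,0,0,0]]'
```

```text
clock: 15.4
eef_pos: [0.5423, -0.0011, 0.0736]
tool_rot: [-0.07, -3.137, 0.003]
force: [-0.6, -1.2, 1.2]
opening: 0.0084
clock: 15.7
eef_pos: [0.5424, -0.0015, 0.0734]
tool_rot: [-0.068, -3.138, 0.005]
force: [-8.9, 0.1, 17.5]
opening: 0.0085
```

The case touches down at TCP z = 0.0735 with 17 N. I'll ease off, open slightly and look.

```bash
python3 -m handwheel '[[0,0,0,0,0,0,0],[0,0,0,0,0,0,0.3],[0,0,0,0,0,0,0.3],[0,0,0,0,0,0,0.3]]'
python3 -m handwheel '[[0,0,-0.2,0,0,0,0.3],[0,0,-0.4,0,0,0,0.3],[0,0,-0.5,0,0,0,0.3],[0,0,-0.5,0,0,0,0.3],[0,0,-0.5,0,0,0,0.3]]'
python3 - <<'E'
from h import *
w=manip.camera_params("wrist");np.save("w5.npy",w["pose"])
im=manip.snapshot("wrist");cv2.imwrite("pics/w5.png",im);crop(im,120,440,120,300,2.5,"pics/c14.png")
im=manip.snapshot("side");crop(im,220,320,160,280,5,"pics/c15.png")
E
```

```text
clock: 16.1
eef_pos: [0.5424, -0.0014, 0.0731]
tool_rot: [-0.068, -3.138, 0.005]
force: [-1.0, -0.4, 0.9]
opening: 0.0254
clock: 16.6
eef_pos: [0.5426, -0.001, 0.1728]
tool_rot: [-0.069, -3.138, 0.004]
force: [-0.9, 0.5, -0.1]
opening: 0.0255
```

View pics/c14.png

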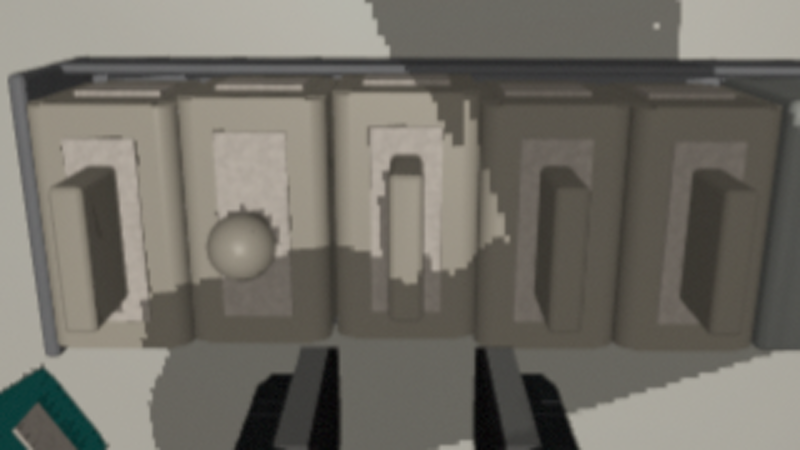

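View pics/c15.png

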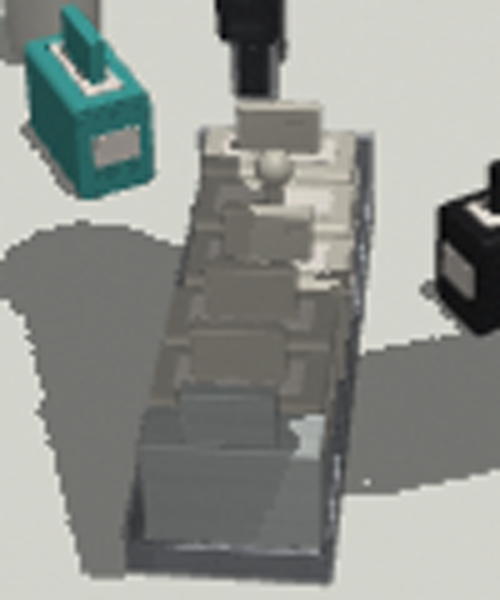

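Run:
```python
from h import *
w=manip.camera_params("wrist");w["pose"]=np.load("w5.npy")
f=lambda x,y:(120+x/2.5,120+y/2.5)
for n,l,z in [("rib1",[(52,187),(90,187),(98,330),(66,328)],.096),("ball",[(241,246)],.087),("new",[(389,174),(423,174),(421,318),(390,318)],.096),("rib3",[(554,185),(588,185),(582,330),(550,328)],.096),("rib4",[(714,188),(752,188),(745,343),(709,340)],.096)]:
    X=np.array([onz(w,f(*q),z) for q in l]);m=X.mean(0);t=(m[1]+.124)*.042+.5372;print(n,m.round(4),"off-centre x",round(m[0]-t,4), (X[-2]-X[1])[:2].round(4) if len(l)>1 else "")
```

```text
rib1 [ 0.5394 -0.0949  0.096 ] off-centre x 0.0009 [ 0.0427 -0.0043]
ball [ 0.5401 -0.0499  0.087 ] off-centre x -0.0002 
new [ 0.5398 -0.0016  0.096 ] off-centre x -0.0026 [ 0.0426 -0.0022]
rib3 [0.545  0.0442 0.096 ] off-centre x 0.0007 [ 0.0433 -0.0008]
rib4 [0.5493 0.0899 0.096 ] off-centre x 0.0031 [0.0467 0.0017]
```

The picture shows the new case between the knobbed case (crop 241,246) and the next rib case. Its centre is 48.3 mm from the knob and 2.6 mm off the tray's middle line, both within limits. Next I go to the follower and take a second view from there to check the new case's height.

```bash
python3 -m handwheel '[[0,0.2,0,0,0,0,0.35],[0,0.4,0.1,0,0,0,0.35],[0,0.6,0.2,0,0,0,0.35],[0,0.694,0.24,0,0,0,0.35],[0,0.694,0.24,0,0,0,0.35],[0,0.694,0.24,0,0,0,0.35]]'
python3 - <<'E'
from h import *
w=manip.camera_params("wrist");np.save("w6.npy",w["pose"]);print(manip.get_obs()["eef_pos"])
im=manip.snapshot("wrist");cv2.imwrite("pics/w6.png",im)
E
```

```text
clock: 17.3
eef_pos: [0.5475, 0.137, 0.1226]
tool_rot: [-0.067, -3.134, 0.007]
force: [0.6, -0.1, 1.0]
opening: 0.0299
[0.54752858 0.13703322 0.12264861]
```

View pics/w6.png

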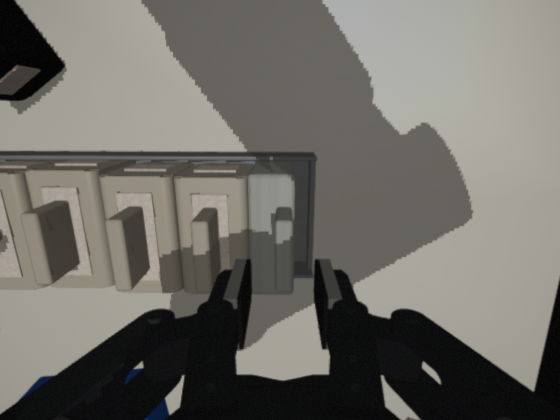

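Run:
```python
from h import *
im=cv2.imread("pics/w6.png");crop(im,10,180,185,300,4.5,"pics/c16.png")
im=cv2.imread("pics/w5.png");crop(im,260,370,175,265,6,"pics/c17.png")
```

```text
(no output)
```

View pics/c16.png

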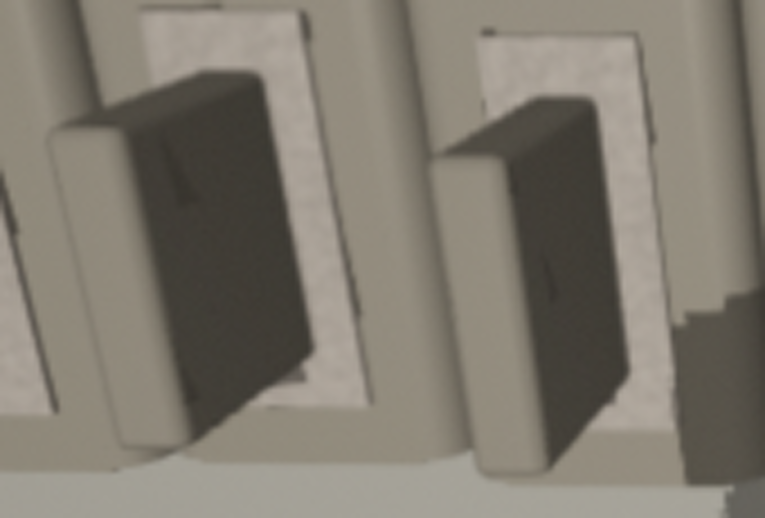

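View pics/c17.png

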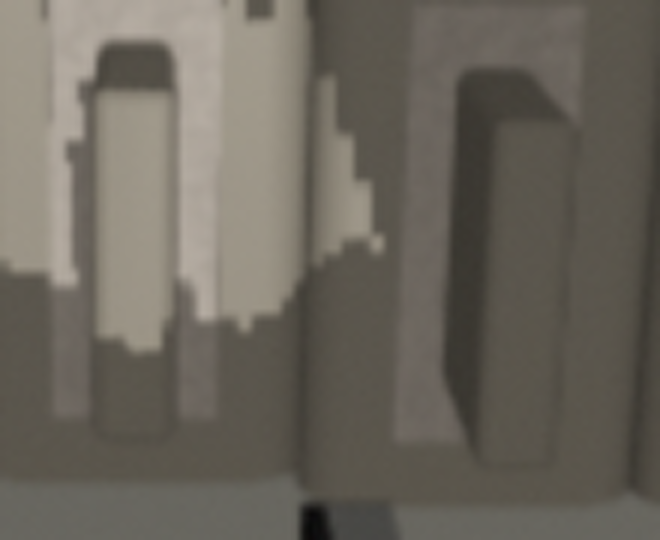

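Run:
```python
from h import *
w5=manip.camera_params("wrist");w6=dict(w5);w5["pose"]=np.load("w5.npy");w6["pose"]=np.load("w6.npy")
a=lambda q:(10+q[0]/4.5,185+q[1]/4.5);b=lambda q:(260+q[0]/6,175+q[1]/6)
for n,A,B in [("new",[(52,128),(128,128),(190,445),(122,447)],[(94,88),(173,88),(174,436),(92,436)]),("rib3",[(434,155),(505,155),(548,473),(480,473)],[(494,122),(575,122),(552,465),(478,465)])]:
    X=np.array([tri([(w6,a(p)),(w5,b(q))])[0] for p,q in zip(A,B)]);print(n,X.mean(0).round(4),X[:,2].round(4))
```

```text
new [ 0.5403 -0.0016  0.0958] [0.0955 0.0951 0.097  0.0959]
rib3 [0.5459 0.0442 0.096 ] [0.095  0.0959 0.0967 0.0966]
```

The new rib top is at z = 0.0958 and its neighbour's at 0.096, so the case is fully down. I'll grip the follower and press in small steps.

```bash
python3 -m handwheel '[[0,0.002,0.12,0,0,0,0.35],[0,0.002,0.235,0,0,0,0.35],[0,0.002,0.235,0,0,0,0.35],[0,0.002,0.235,0,0,0,0],[0,0.002,0.235,0,0,0,0],[0,0.002,0.235,0,0,0,0],[0,0.002,0.235,0,0,0,0]]' 40
python3 -m handwheel '[[0,-0.005,0,0,0,0,0],[0,-0.01,0,0,0,0,0],[0,-0.01,0,0,0,0,0]]'
```

```text
clock: 18.05
eef_pos: [0.5485, 0.1367, 0.0778]
tool_rot: [-0.069, -3.138, 0.006]
force: [-0.0, -2.0, 4.1]
opening: 0.0089
clock: 18.35
eef_pos: [0.5485, 0.1363, 0.0778]
tool_rot: [-0.069, -3.138, 0.001]
force: [-1.2, 5.3, -0.2]
opening: 0.0093
```

```bash
python3 -m handwheel '[[0,-0.005,0,0,0,0,0],[0,-0.01,0,0,0,0,0],[0,-0.01,0,0,0,0,0]]';python3 -m handwheel '[[0,-0.005,0,0,0,0,0],[0,-0.01,0,0,0,0,0],[0,-0.01,0,0,0,0,0]]'
```

```text
clock: 18.65
eef_pos: [0.5485, 0.1358, 0.0778]
tool_rot: [-0.069, -3.139, -0.003]
force: [-0.5, 6.4, -0.9]
opening: 0.0091
clock: 18.95
eef_pos: [0.5484, 0.1352, 0.0778]
tool_rot: [-0.068, -3.139, -0.007]
force: [-1.5, 6.3, -0.8]
opening: 0.0089
```

```bash
python3 -m handwheel '[[0,-0.005,0,0,0,0,0],[0,-0.01,0,0,0,0,0],[0,-0.01,0,0,0,0,0]]';python3 -m handwheel '[[0,-0.005,0,0,0,0,0],[0,-0.01,0,0,0,0,0],[0,-0.01,0,0,0,0,0]]';python3 -m handwheel '[[0,-0.005,0,0,0,0,0],[0,-0.01,0,0,0,0,0],[0,-0.01,0,0,0,0,0]]'
```

```text
clock: 19.25
eef_pos: [0.5484, 0.1345, 0.0778]
tool_rot: [-0.068, -3.14, -0.01]
force: [-1.0, 6.9, -0.5]
opening: 0.0093
clock: 19.55
eef_pos: [0.5484, 0.1342, 0.0778]
tool_rot: [-0.068, -3.14, -0.015]
force: [-0.6, 8.3, -0.3]
opening: 0.0091
clock: 19.85
eef_pos: [0.5484, 0.134, 0.0779]
tool_rot: [0.068, 3.141, 0.02]
force: [-0.6, 8.5, -1.2]
opening: 0.009
```

```bash
python3 -m handwheel '[[0,-0.008,0,0,0,0,0],[0,-0.013,0,0,0,0,0],[0,-0.013,0,0,0,0,0],[0,-0.013,0,0,0,0,0]]';python3 -m handwheel '[[0,-0.008,0,0,0,0,0],[0,-0.015,0,0,0,0,0],[0,-0.015,0,0,0,0,0],[0,-0.015,0,0,0,0,0]]'
```

```text
clock: 20.25
eef_pos: [0.5484, 0.134, 0.0778]
tool_rot: [0.067, 3.14, 0.026]
force: [-1.5, 11.6, -0.4]
opening: 0.0089
clock: 20.65
eef_pos: [0.5484, 0.134, 0.0779]
tool_rot: [0.067, 3.139, 0.034]
force: [-1.5, 12.8, -0.6]
opening: 0.0092
```

```bash
python3 -m handwheel '[[0,-0.01,0,0,0,0,0],[0,-0.018,0,0,0,0,0],[0,-0.021,0,0,0,0,0],[0,-0.021,0,0,0,0,0]]';python3 -m handwheel '[[0,-0.01,0,0,0,0,0],[0,-0.018,0,0,0,0,0],[0,-0.023,0,0,0,0,0],[0,-0.023,0,0,0,0,0],[0,-0.023,0,0,0,0,0]]'
```

```text
clock: 21.05
eef_pos: [0.5485, 0.134, 0.0779]
tool_rot: [0.066, 3.137, 0.044]
force: [-2.0, 16.9, -1.9]
opening: 0.0088
clock: 21.55
eef_pos: [0.5485, 0.1341, 0.0779]
tool_rot: [0.065, 3.135, 0.056]
force: [-2.1, 18.3, 0.2]
opening: 0.0091
```

Pressed to about 18 N at the tool, less about 4 N of follower friction, with no further travel. I'll ease off, release, lift clear and look.

```bash
python3 -m handwheel '[[0,-0.01,0,0,0,0,0],[0,-0.004,0,0,0,0,0],[0,0,0,0,0,0,0.15],[0,0,0,0,0,0,0.35],[0,0,0,0,0,0,0.35],[0,0,0,0,0,0,0.35]]'
python3 -m handwheel '[[0,0,-0.15,0,0,0,0.35],[0,0,-0.35,0,0,0,0.35],[0,-0.2,-0.5,-0.003,0,0,0.35],[0,-0.4,-0.6,-0.003,0,0,0.35],[0,-0.5,-0.6,-0.003,0,0,0.35],[0,-0.5,-0.6,-0.003,0,0,0.35],[0,-0.5,-0.6,-0.003,0,0,0.35]]'
python3 - <<'E'
from h import *
w=manip.camera_params("wrist");np.save("w7.npy",w["pose"])
im=manip.snapshot("wrist");cv2.imwrite("pics/w7.png",im);crop(im,60,440,130,310,2.1,"pics/c18.png")
im=manip.snapshot("side");cv2.imwrite("pics/s7.png",im)
E
```

```text
clock: 22.15
eef_pos: [0.5485, 0.1336, 0.0779]
tool_rot: [0.066, 3.135, 0.055]
force: [-0.0, -0.1, -0.3]
opening: 0.0296
clock: 22.85
eef_pos: [0.5434, 0.0293, 0.1941]
tool_rot: [0.068, 3.135, 0.085]
force: [-1.1, -0.4, 0.6]
opening: 0.03
```

View pics/c18.png

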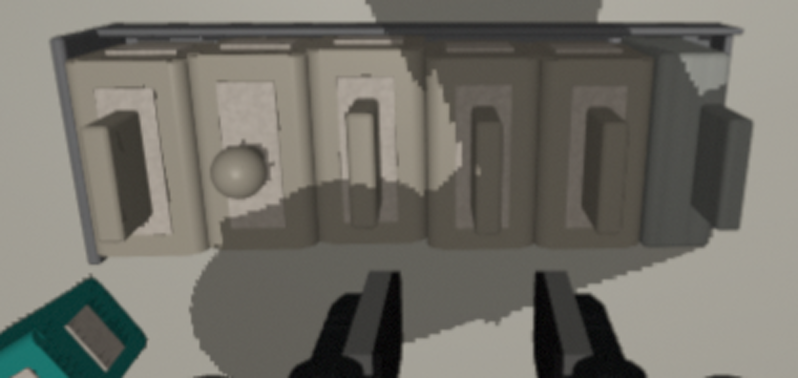

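View pics/s7.png

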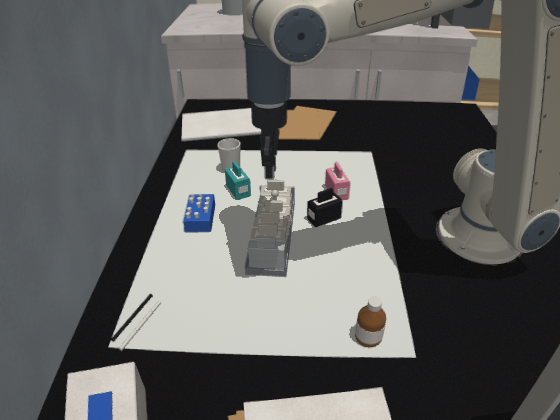

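Run:
```python
from h import *
w=manip.camera_params("wrist");w["pose"]=np.load("w7.npy")
f=lambda x,y:(60+x/2.1,130+y/2.1)
u=np.array([.042,.9991]);m0=None
for n,l,z in [("rib1",[(85,124),(114,126),(124,238),(98,240)],.096),("ball",[(239,171)],.087),("new",[(348,114),(376,114),(375,226),(350,226)],.096),("rib3",[(475,121),(502,121),(498,233),(474,233)],.096),("rib4",[(598,121),(626,121),(619,232),(592,232)],.096),("fol",[(721,120),(751,122),(742,228),(713,228)],.0965)]:
    X=np.array([onz(w,f(*q),z) for q in l]);m=X.mean(0);s=m[:2]@u
    print(n,m.round(4),"step mm",None if m0 is None else round((s-m0)*1e3,1),"row yaw", None if len(l)<2 else np.round(np.arctan2(*((X[2]+X[3]-X[0]-X[1])[[1,0]])),3));m0=s
im=cv2.imread("pics/w7.png");crop(im,75,225,135,265,5,"pics/c19.png");crop(im,200,420,135,265,3.5,"pics/c20.png")
```

```text
rib1 [ 0.5392 -0.095   0.096 ] step mm None row yaw -0.102
ball [ 0.54   -0.0502  0.087 ] step mm 44.9 row yaw None
new [ 0.5402 -0.0037  0.096 ] step mm 46.4 row yaw -0.083
rib3 [0.5456 0.0415 0.096 ] step mm 45.4 row yaw -0.055
rib4 [0.5481 0.0865 0.096 ] step mm 45.1 row yaw -0.037
fol [0.5499 0.1329 0.0965] step mm 46.4 row yaw -0.003
```

View pics/c19.png

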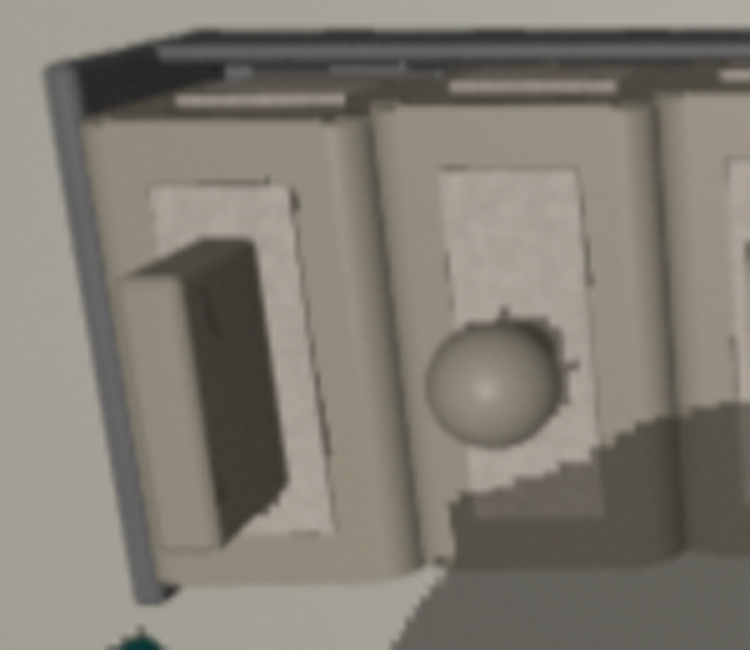

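View pics/c20.png

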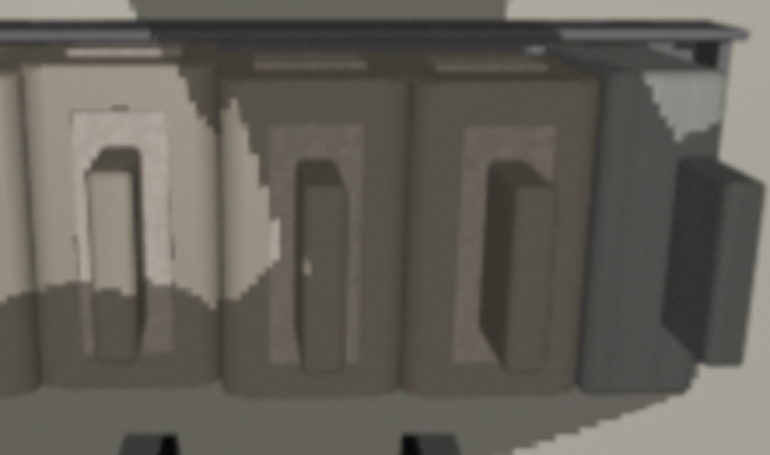

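Run:
```python
from cell import manip
o=manip.get_obs();print(o["clock"],o["eef_pos"],o["force"]);print(manip.job_done())
```

```text
22.95 [0.5434372  0.03011862 0.19379636] [ 0.69903461 -0.46935304 -0.72772422]
the job is handed in; nothing more can be done
None
```

The loose light grey case is filed next to the knobbed case, on the follower's side, and the row is pressed tight. I handed the job in at 23 s; no verdict is reported.

**What I did:** I drew the follower to its hard stop. Then I slid case_end and the case next to the knob along by their ribs, which opened a gap of about 48.6 mm. I lowered the new case into it, touching down with about 17 N. Last, I pressed the follower to about 18 N at the tool (roughly 14 N on the row after friction), held it, let go and lifted clear.

**Checks before the press:**
- **Height:** the new case's rib top was at 95.8 mm and its neighbour's at 96.0 mm, so it is fully down.
- **Position across the tray:** it sat about 2.6 mm off the middle line, against a limit of 8 mm.

**Checks after release:**
- **Distance from the knobbed case:** about 46.4 mm, within the 43 to 48 mm range.
- **Gaps:** none were visible between the cases, the end stop and the follower.
- **Follower:** at about 44.4 to 45.3 mm from the tool's travel; the required range is 42.5 to 46.5 mm.

**What disagreed:**
- **Last wrist picture:** it read the row about 0.8% short and showed rib angles drifting steadily along the row. I took that for a small camera tilt error, since the new case deviated only about 0.02 rad from that trend.
- **First touchdown:** it came about 2 mm higher than I had reckoned, but the rib height measured afterwards agreed with the neighbour's.

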